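Send the press drawer in and get an empty tray ready

ROBOT

A 6-joint arm with a two-finger parallel gripper is mounted at the origin on the work surface. World frame = base frame: x ahead of the robot, y to its left, z up, the work surface at z = 0. Lengths are in mm, angles in rad, forces in N, time in s.
With the tool pointing down it reaches from about 350 to 875 mm from the base axis. Payload 4.2 kg.
Tool frame: the origin (TCP) lies midway between the tips of the shut fingers; the grasp point (between the pads) lies 19 mm behind it; z points along the fingers, y is the direction in which the jaws open and shut (so a half turn about z gives the same grasp; the last joint's range is limited). The gripper opens to 85 mm and grips with 20 to 120 N. Pads are 22 mm wide; open, the fingers measure 114 mm over their backs; the gripper's body (76 mm by 85 mm) begins 54 mm behind the grasp point. The pads swing forward as they close: fully open they stand 13 mm farther back than shut.
Start: joints at [-1.03, 0.385, 0.008, 0, -1.194, -0.259], TCP at [173.819, -600.322, 231.312] pointing down, gripper open.
Joint ranges: [-3.14, 3.14], [-1.21, 2.06], [-1.07, 1.41], [-3.16, 2.05], [-2.99, -0.16], [-3.1, 3.1]. Speed limits (rad/s): [2.79, 2.79, 3.14, 3.14, 3.14, 3.14].

INTERFACE

Orientations are given as a unit quaternion [x, y, z, w].
In Python, from bench import arm, eyes, nets gives the robot as it stands.
- The arm moves only by the tool jog_arm, never from a script. Its argument "rows" is a list of rows, each a list of 3 entries, a list of its own where there are three numbers: the shift along the tool's x, y, z in cm, then the turn, a rotation vector about the tool's x, y, z in degrees, then the finger opening in cm, from 0 to 8.54. In form: [[[x, y, z], [ax, ay, az], jaw], ...]. A call has 1 to 10 rows; each row shifts and turns the commanded pose from where the row before left it, along the tool's axes as they then stand; what a row does not reach is not made up. A row lasts 1/8 s, in which the tool goes at most 62.5 mm and 10.7 degrees, less where a joint would pass 70% of its speed; a pose out of reach is approached as far as the arm can. A call with a gripper value outside its range is refused whole. The fingers move at their own pace and stop on an object; the grip force is fixed at half the most. Time passes only in rows, so rows that do not move let the fingers close. It gives the time, the measured TCP pose, the force and the opening at its end, in the units of the state.
- arm.read_state(): the state, without advancing time (a new reading comes with each control period).
- eyes.get_image(name): name is "side" or "top" or "wrist"; returns the picture (420x560x3 uint8, red, green, blue); there is no depth.
- eyes.camera_model(name): a dict with "K" (3x3 intrinsics, pixels), "rvec" (rotation vector, rad) and "tvec" (3), from world to camera coordinates, as OpenCV has them. Camera axes: x right, y down, z forward; pixel columns grow to the right and rows downward; lengths in mm; the calibration is good to about 2 mm. A picture is of the moment at which its call begins: read the wrist's pose just before it. camera_model takes no time and is no camera call; for the wrist camera it gives the pose at the moment of the call.
- arm.job_done(): hands the job in, once; it reports no verdict.
Trained networks look in the newest picture that a camera, given by its name, has taken for a name from the list of things; names that differ only in an ending like _2 or _b are one class to them, and where a whole thing is asked for, a point or a joint stands for the part that bears it (a point fixed in the world has none). Each returns a list of dicts, best first, with "conf" (0 to 1); they miss things now and then, are a little off and sometimes report something else, mostly with a low value. They report only what shows in the picture. A call takes as long as a camera call. They do not tell look-alikes from the thing itself.
- nets.boxes_of(camera, name): "position" ([column, row] as shares, 0 to 1, of the picture: columns of its width, rows of its height, amid what is visible of it).
The state is a dict: "clock": time; "joints": joint angles; "joint_vel": joint speeds; "joint_efforts": joint torques, N m; "position": TCP position; "ee_rot": TCP orientation; "contact_force": force on the tool from outside, world axes, zero at the start; "wrist_torque": the same for the moment, N m; "gripper_width": finger opening in mm.
Only numpy, scipy, OpenCV 4.12 (cv2) and the standard library are available. Lean on these libraries where they do the work, as an engineer would, in place of code of your own. Each camera call takes 0.05 s, during which the arm holds its last target.

TASK

Push the loaded drawer of the heat press fully home, until its catch takes it. Then get a tray ready for the pressed badges: peel the top tray off the nested stack by lifting one corner first, so that it comes away alone and the trays beneath stay standing where they are, and leave the other things on the bench alone. Finish holding the tray in the gripper, level, still and clear of everything, centred over the ready spot in front of the press and higher than the drawer's handle.

Things in the scene. Friction and masses are not known exactly. Their poses are not given: they have to be found in the camera images.
- drawer (a joint): How far the press drawer is open, in m: 0 = fully home on its stop, larger = further out towards the operator (at most 0.16). It slides with about 2 N of friction and stays where it is left. At about 14 mm open it meets a ball catch that takes up to some 8 N more to pass; from about 4 mm the catch draws it in and holds it home.
- handle (a point): Centre of the drawer's black handle bar: level, round, 22 mm thick, 130 mm long, axis 80 mm above the bench, on two thin posts. Its x axis points into the press (the way to push), y along the bar, z up. With the drawer home it stands 95 mm in front of the press head's face (knobs stick out 21 mm of that face). In front of the bar is free bench.
- press: Draw-type heat press, fixed: dark steel machine 340 mm deep, 300 mm wide, head 240 mm tall with a fan to 262 mm, control panel in front. Origin: centre of its underside; x points from front to back, z up. The handle bar lies at x = -0.195 m when the drawer is home, and further to -x by the drawer's opening.
- ready (a point): The ready spot (not marked): a point on the bench top on the press's middle line, 330 mm in front of the press origin, that is 135 mm in front of the handle bar when the drawer is home. The tray's centre is to be held above it, its floor higher than the handle bar's top (91 mm above the bench).
- tray: Top tray of the stack: white formed plastic, 160 (x) by 140 (y) by 30 mm, 65 g, corners cut at 45 degrees (cut edges 42 mm long). Origin: centre of its underside, 98 mm above the bench at first. Round it runs a stiff rim 12 mm wide, 14 mm deep, with upright inner and outer sides, to be straddled from above; fingers over 14 mm below its top also grip the next tray.
- corner0 (a point): Top of the tray's rim, middle of the cut corner at tray +x +y: (+60.8, +50.8, +30) mm from the tray's origin. The rim there runs at 45 degrees; square across it is the direction (1, 1) in tray axes.
- corner1 (a point): The same at +x -y: (+60.8, -50.8, +30) mm; square across the rim is (1, -1).
- corner2 (a point): The same at -x +y: (-60.8, +50.8, +30) mm; square across the rim is (-1, 1).
- corner3 (a point): The same at -x -y: (-60.8, -50.8, +30) mm; square across the rim is (-1, -1).
- stack: The seven trays beneath, nested as one loose pack, 114 mm to the top rim, 0.46 kg; origin centre of underside, axes as the tray's. Snap beads hold the top tray at each corner (about 1.5 N) until that corner is 8 mm up: lifted level or by mid-side, the pack comes along; turned up about the opposite corner, 25 mm or more at the lifted one, it peels off, then rises free.
- tape: Roll of amber tape lying flat, 92 mm across, 24 mm tall; origin centre of underside. Bystander.
- spray: White spray bottle, 60 mm across, 149 mm tall; origin centre of underside. Bystander.
- brush: Lint brush with a handle, 170 mm long, lying on the bench; origin centre of underside. Bystander.
Things that resemble listed ones, but are neither listed nor needed, are in the scene too. What is shaped like the tray but black, green or turquoise is not meant.

How it is judged:
By the outcome, as a careful person would: the job done as asked, in the order asked, and still so for the second after the job is handed in, while the arm keeps its last pose, push and grip.
It also fails if it takes over 67 s, if anything falls off the work surface, if the arm or the gripper's body presses on something with over 40 N, if the wrist force passes 120 N, or if a joint passes its speed limit or range.

## Working session

There is one attempt and no reset: what is moved stays moved. The work goes in short steps, Python scripts to look and compute and a tool call to move; the robot and the scene stay as the last step left them, time stands still between calls to the robot, and variables do not carry over. Pictures are saved under pics/ and viewed, and the job is handed in when it is done.

Besides the shell and the picture viewer there is one more tool, called after "Emit:" by a JSON object that holds its "op" and its "data", one argument or row to a line. jog_arm: Moves the arm, as the interface text tells. Its arguments: {"type":"object","properties":{"rows":{"type":"array","items":{"type":"array"}}},"required":["rows"]}

```bash
ls; mkdir -p pics
cat > h.py <<'E'
import numpy as np,cv2
from bench import arm,eyes,nets
def cam(n):
    m=eyes.camera_model(n);R=cv2.Rodrigues(np.array(m['rvec'],float))[0];return np.array(m['K'],float),R,np.array(m['tvec'],float).ravel()
def ray(n,px,z):
    K,R,t=cam(n);d=R.T@np.linalg.inv(K)@np.array([px[0],px[1],1.]);c=-R.T@t
    return c+d*(z-c[2])/d[2]
def proj(n,P):
    K,R,t=cam(n);p=(R@np.atleast_2d(P).T).T+t;q=(K@p.T).T;return q[:,:2]/q[:,2:]
def snap(n,f):
    im=np.array(eyes.get_image(n));cv2.imwrite('pics/'+f,im[:,:,::-1]);return im
E
python3 - <<'E'
from h import *
for n in ['top','side']:
    snap(n,n+'0.png')
    K,R,t=cam(n);print(n,K[0,0],(-R.T@t).round())
    for o in ['tray','handle','press','stack','tape','spray','brush']:
        print(o,[([round(p['position'][0]*560),round(p['position'][1]*420)],round(p['conf'],2)) for p in nets.boxes_of(n,o)])
print(arm.read_state())
E
```

```text
pics
top 528.2791069038495 [ 283.  -46. 1687.]
tray [([336, 147], 0.97), ([344, 205], 0.72), ([417, 208], 0.69), ([324, 277], 0.65), ([184, 203], 0.46), ([129, 204], 0.36), ([395, 160], 0.35)]
handle [([183, 203], 0.71)]
press [([129, 205], 0.57)]
stack [([324, 231], 0.63), ([185, 203], 0.55)]
tape [([268, 145], 0.55)]
spray [([391, 161], 0.92)]
brush [([383, 273], 0.92)]
side 526.5462995959599 [-263.  727.  960.]
tray [([385, 144], 0.96), ([369, 221], 0.86), ([284, 150], 0.83)]
handle [([224, 257], 0.6)]
press [([131, 267], 0.88)]
stack [([335, 178], 0.97), ([335, 117], 0.5), ([223, 253], 0.24)]
tape [([237, 186], 0.71)]
spray [([338, 119], 0.88)]
brush [([446, 197], 0.59)]
{'clock': 0.8, 'joints': array([-1.03039033e+00,  3.84648970e-01,  7.88617390e-03, -2.90781741e-05,
       -1.19400083e+00, -2.58638813e-01]), 'joint_vel': array([-0.00230429, -0.00020816, -0.00115369, -0.00055434, -0.00156869,
        0.00114223]), 'joint_efforts': array([-5.53773516e-04, -3.92027915e+01,  1.88609862e+01,  4.19039994e+00,
       -3.16683854e-04, -7.67164380e-06]), 'position': array([ 173.82603537, -600.30563758,  231.33316511]), 'ee_rot': array([-1.40412712e-01,  9.90093061e-01, -9.80432095e-06,  1.88146143e-05]), 'contact_force': array([-0.4431029 ,  0.34035665, -0.16098   ]), 'wrist_torque': array([-0.03324979,  0.01074766,  0.01102435]), 'gripper_width': 85.34199464614777}
```

View pics/top0.png

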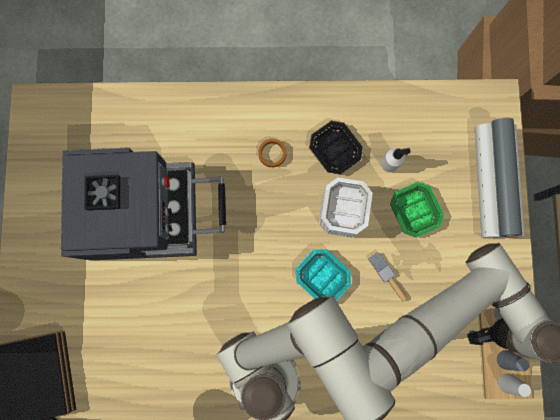

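View pics/side0.png

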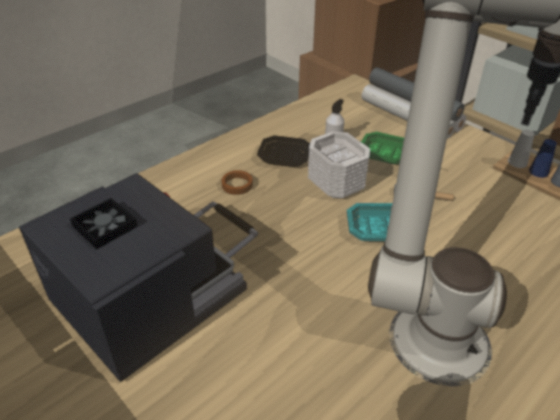

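Top view candidates for the tray: black tray at (336,147), turquoise at (324,277), green at (417,208) and white stack at (347,207). The white one is the tall nested stack, so I choose it. The handle bar is at about (222,204). I'll check both in close crops.

Run:
```python
from h import *
im=cv2.imread('pics/top0.png')
a=cv2.resize(im[170:245,310:385],None,fx=8,fy=8,interpolation=cv2.INTER_CUBIC);cv2.imwrite('pics/ctray.png',a)
a=cv2.resize(im[140:265,55:245],None,fx=4,fy=4,interpolation=cv2.INTER_CUBIC);cv2.imwrite('pics/cpress.png',a)
K,R,t=cam('top');print(R.round(3))
```

```text
[[-0.006 -1.    -0.006]
 [-0.989  0.007 -0.145]
 [ 0.145  0.005 -0.989]]
```

View pics/ctray.png

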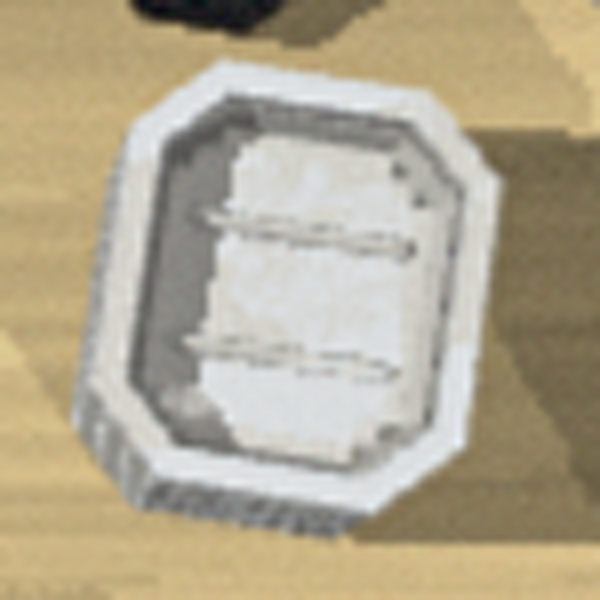

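View pics/cpress.png

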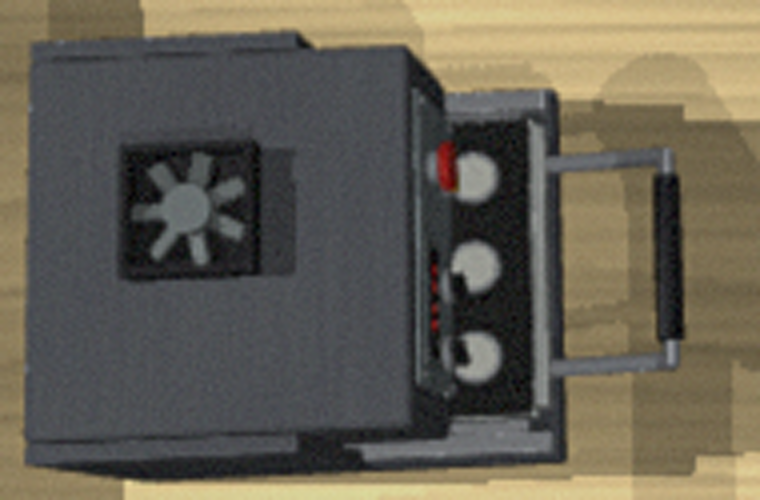

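Run:
```python
from h import *
from scipy.optimize import least_squares
pr=lambda c,s,o:[c[0]/s+o[0]-.5+.5/s,c[1]/s+o[1]-.5+.5/s]
T=[pr(c,8,(310,170)) for c in [(225,60),(425,92),(500,182),(465,445),(370,515),(150,480),(88,385),(130,135)]]
# image up=+x, left=+y ; model clockwise in image starting at top-left-right vertex
L=29.7
M=np.array([[80,70-L],[80,-70+L],[80-L,-70],[-80+L,-70],[-80,-70+L],[-80,70-L],[-80+L,70],[80-L,70]])
def P(v,z=128): 
    c,s=np.cos(v[2]),np.sin(v[2]);return np.c_[M@np.array([[c,s],[-s,c]])+v[:2],np.full(8,z)]
r=least_squares(lambda v:(proj('top',P(v))-T).ravel(),[500,-200,0])
print('tray',r.x[:2].round(1),np.degrees(r.x[2]),r.fun.reshape(-1,2).round(1).tolist())
h=[ray('top',pr(c,4,(55,140)),80) for c in [(667,172),(671,340)]]
print('handle',h,(h[0]+h[1])/2,np.linalg.norm(h[0]-h[1]))
d=h[0]-h[1];print('bar ang',np.degrees(np.arctan2(d[1],d[0])))
# press head top front edge z=240 and rear
for c in [(407,45),(410,432),(30,48),(25,440)]: print('head',ray('top',pr(c,4,(55,140)),240).round(1))
for n,cc in [('tape',(271,153)),('spray',(391,161)),('brush',(385,273))]: print(n,ray('top',cc,20).round())
# side check
v=r.x;print('side tray proj',proj('side',P(v)).round(1).tolist());print('side handle',proj('side',np.array(h)).round(1).tolist())
im=cv2.imread('pics/side0.png')
for p in proj('side',P(v)): cv2.circle(im,tuple(int(x) for x in p),1,(0,0,255),-1)
for p in proj('side',np.array(h)): cv2.circle(im,tuple(int(x) for x in p),1,(0,0,255),-1)
cv2.imwrite('pics/s1.png',cv2.resize(im[110:310,180:400],None,fx=3.2,fy=2.9,interpolation=cv2.INTER_CUBIC))
```

```text
tray [ 527.2 -248.6] -9.581338058224606 [[-0.9, 0.2], [0.7, 0.3], [-0.2, 0.3], [-0.4, 0.3], [0.2, -0.2], [0.7, -0.1], [0.1, 0.4], [-0.2, -1.2]]
handle [array([608.57491615, 130.54792573,  80.        ]), array([477.39442071, 126.34438653,  80.        ])] [542.98466843 128.44615613  80.        ] 131.24782713323881
bar ang 1.835354187060642
head [668.8 297.2 240. ]
head [395.7 287.9 240. ]
head [668.7 563.6 240. ]
head [392.  552.4 240. ]
tape [717. -23.  20.]
spray [ 688. -410.   20.]
brush [ 329. -378.   20.]
side tray proj [[312.2, 138.4], [334.1, 130.4], [348.2, 132.0], [370.6, 148.1], [369.6, 156.3], [347.0, 165.6], [331.6, 163.7], [309.9, 146.3]]
side handle [[217.2, 204.9], [251.5, 229.5]]
```

View pics/s1.png

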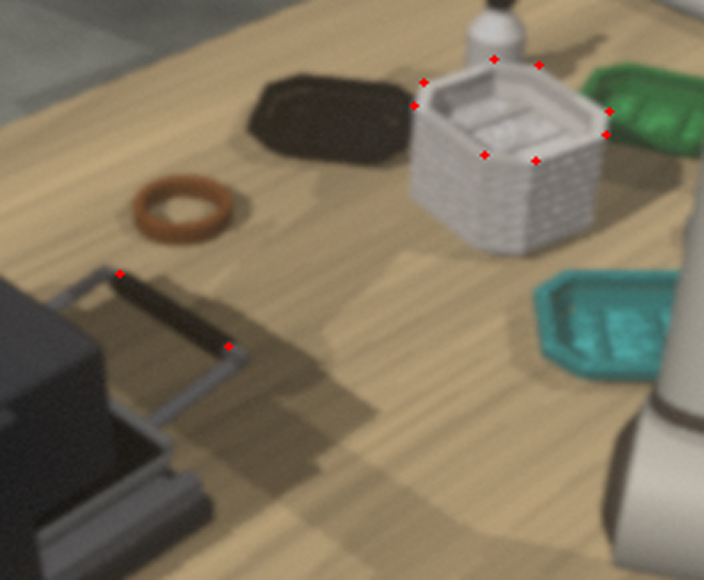

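The white stack is confirmed, with its fit centred at about (527,-249) and yaw -9.6°. The handle bar centre is at about (543,128). I'll push first, so I'm moving to a point in front of the bar.

Emit:
{"op": "jog_arm", "data": {
  "rows": [
    [[-3.6,3.5,-0.4],[0,0,0],0],
    [[-3.6,3.5,-0.4],[0,0,0],0],
    [[-3.6,3.5,-0.4],[0,0,0],0],
    [[-3.6,3.5,-0.4],[0,0,0],0],
    [[-3.6,3.5,-0.4],[0,0,0],0],
    [[-3.6,3.5,-0.4],[0,0,0],0],
    [[-3.6,3.5,0],[0,0,0],0],
    [[-3.6,3.5,0],[0,0,0],0],
    [[-3.6,3.5,0],[0,0,0],0],
    [[-3.6,3.5,0],[0,0,0],0]
  ]
}}

```text
clock: 2.05
position: [422.9, -162.5, 255.7]
ee_rot: [-0.141, 0.99, -0.0, 0.001]
contact_force: [0.0, -0.8, -0.5]
gripper_width: -0.0
```

Emit:
{"op": "jog_arm", "data": {
  "rows": [
    [[-3.6,3.5,0],[0,0,0],0],
    [[-3.6,3.5,0],[0,0,0],0],
    [[-3.4,3.2,0],[0,0,0],0],
    [[-3.4,3.2,0],[0,0,0],0],
    [[0,0,0],[0,0,-9.5],0],
    [[0,0,0],[0,0,-9.5],0],
    [[0,0,0],[0,0,-9.5],0],
    [[0,0,0],[0,0,-9.5],0],
    [[0,0,0],[0,0,-9.5],0],
    [[0,0,0],[0,0,-9.5],0]
  ]
}}

```text
clock: 3.3
position: [519.5, 3.6, 255.4]
ee_rot: [-0.598, 0.801, -0.0, 0.0]
contact_force: [0.5, -0.8, 0.2]
gripper_width: -0.3
```

Emit:
{"op": "jog_arm", "data": {
  "rows": [
    [[0,0,0],[0,0,-9.4],0],
    [[0,0,0],[0,0,-9.4],0],
    [[0,0,0],[0,0,0],0]
  ]
}}

```text
clock: 3.68
position: [519.5, 3.6, 255.4]
ee_rot: [0.718, -0.696, 0.0, -0.0]
contact_force: [0.7, 0.2, -0.0]
gripper_width: 0.0
```

Run:
```python
from h import *
from scipy.spatial.transform import Rotation as Ro
s=arm.read_state();print(s['clock'],s['position'],s['joints'].round(2),Ro.from_quat(s['ee_rot']).as_matrix().round(3),s['contact_force'])
snap('wrist','w1.png')
h=np.array([[608.6,130.5,80],[477.4,126.3,80],[543,128.4,80]]);print(proj('wrist',h))
```

```text
3.675 [519.4860229    3.61741552 255.4161691 ] [ 0.32  0.19 -0.21 -0.   -1.17 -0.29] [[ 0.032 -0.999  0.   ]
 [-0.999 -0.032  0.   ]
 [-0.    -0.    -1.   ]] [ 0.66790094  0.24946719 -0.04544544]
[[188.68948661 301.9127044 ]
 [319.34277854 301.80194195]
 [254.01996354 301.85731993]]
```

View pics/w1.png

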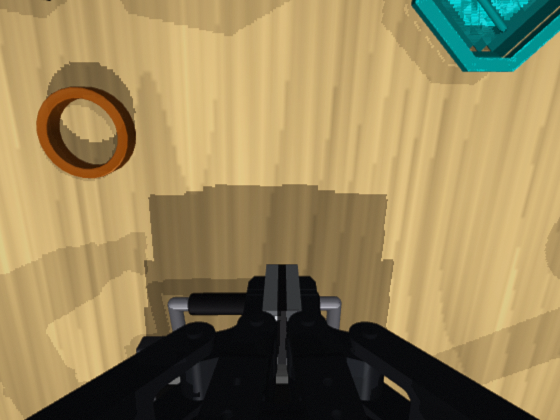

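The wrist view shows the handle bar at columns 188–318, row 302, which matches the prediction. I'll go down in front of it.

Emit:
{"op": "jog_arm", "data": {
  "rows": [
    [[-1.5,-0.9,4],[0,0,0],0],
    [[-1.5,-0.9,4],[0,0,0],0],
    [[-1.5,-0.9,4],[0,0,0],0],
    [[-1.5,0,4],[0,0,0],0],
    [[-1,0,3.3],[0,0,0],0],
    [[0,0,0],[0,0,0],0],
    [[-1,0,0],[0,0,0],0],
    [[-1,0,0],[0,0,0],0],
    [[-1,0,0],[0,0,0],0]
  ]
}}

```text
clock: 4.85
position: [543.8, 105.5, 63.7]
ee_rot: [0.719, -0.695, 0.0, -0.001]
contact_force: [-0.2, 0.3, -0.8]
gripper_width: 0.0
```

Emit:
{"op": "jog_arm", "data": {
  "rows": [
    [[-0.5,0,0],[0,0,0],0],
    [[-0.5,0,0],[0,0,0],0],
    [[-0.5,0,0],[0,0,0],0]
  ]
}}

```text
clock: 5.22
position: [542.6, 119.6, 62.5]
ee_rot: [0.719, -0.695, 0.0, 0.0]
contact_force: [1.0, -2.0, 1.1]
gripper_width: 0.2
```

Emit:
{"op": "jog_arm", "data": {
  "rows": [
    [[-0.5,0,0],[0,0,0],0],
    [[-0.5,0,0],[0,0,0],0],
    [[-0.5,0,0],[0,0,0],0],
    [[-0.5,0,0],[0,0,0],0],
    [[-0.5,0,0],[0,0,0],0],
    [[-0.5,0,0],[0,0,0],0],
    [[-0.4,0,0],[0,0,0],0],
    [[-0.3,0,0],[0,0,0],0]
  ]
}}

```text
clock: 6.22
position: [541.2, 156.7, 62.2]
ee_rot: [0.719, -0.695, -0.0, 0.0]
contact_force: [-0.6, -1.1, 0.4]
gripper_width: 0.0
```

Emit:
{"op": "jog_arm", "data": {
  "rows": [
    [[-0.3,0,0],[0,0,0],0],
    [[-0.3,0,0],[0,0,0],0],
    [[-0.2,0,0],[0,0,0],0]
  ]
}}

```text
clock: 6.6
position: [540.9, 163.6, 62.2]
ee_rot: [0.719, -0.695, 0.0, 0.001]
contact_force: [2.3, -6.6, 1.2]
gripper_width: -0.1
```

Run:
```python
from h import *
im=snap('top','t2.png');cv2.imwrite('pics/t2c.png',cv2.resize(im[140:265,55:245,::-1],None,fx=4,fy=4,interpolation=cv2.INTER_CUBIC))
```

```text
(no output)
```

View pics/t2c.png

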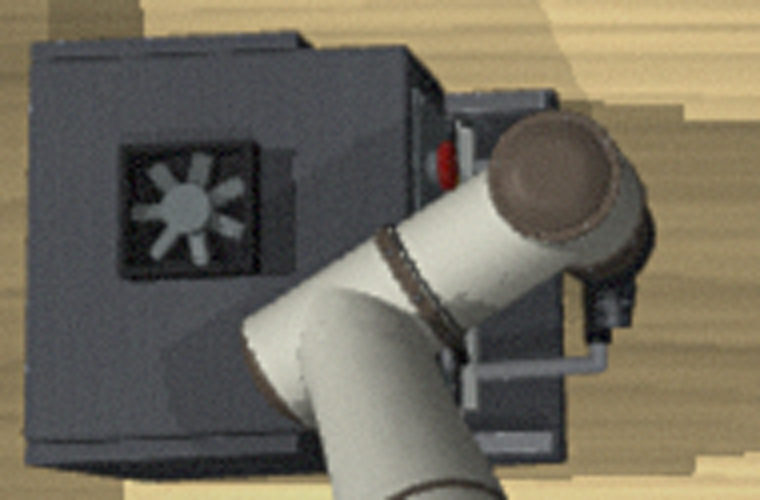

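The force is rising to 6.6 N, so the drawer is meeting the catch. I'll continue in small steps.

Emit:
{"op": "jog_arm", "data": {
  "rows": [
    [[-0.2,0,0],[0,0,0],0],
    [[-0.2,0,0],[0,0,0],0]
  ]
}}

```text
clock: 6.9
position: [540.7, 168.3, 62.2]
ee_rot: [0.719, -0.695, -0.0, 0.0]
contact_force: [0.2, -1.4, 1.2]
gripper_width: -0.1
```

Emit:
{"op": "jog_arm", "data": {
  "rows": [
    [[-0.2,0,0],[0,0,0],0],
    [[-0.2,0,0],[0,0,0],0]
  ]
}}

```text
clock: 7.15
position: [541.2, 173.4, 62.4]
ee_rot: [0.719, -0.695, 0.0, -0.001]
contact_force: [-0.3, 0.2, -0.3]
gripper_width: -0.1
```

Emit:
{"op": "jog_arm", "data": {
  "rows": [
    [[-0.2,0,0],[0,0,0],0],
    [[-0.1,0,0],[0,0,0],0]
  ]
}}

```text
clock: 7.4
position: [541.0, 174.8, 62.4]
ee_rot: [0.719, -0.695, 0.001, 0.0]
contact_force: [3.7, -6.9, -0.0]
gripper_width: -0.0
```

Emit:
{"op": "jog_arm", "data": {
  "rows": [
    [[-0.2,0,0],[0,0,0],0],
    [[-0.1,0,0],[0,0,0],0]
  ]
}}

```text
clock: 7.65
position: [540.9, 174.9, 62.5]
ee_rot: [0.719, -0.695, 0.001, 0.002]
contact_force: [6.9, -16.6, 1.1]
gripper_width: 0.1
```

The force reached 16.6 N with no further motion, after the catch had passed, so the drawer is on its stop. I'll retreat, rise and go above the near tray corner.

Emit:
{"op": "jog_arm", "data": {
  "rows": [
    [[2,0,0],[0,0,0],0],
    [[4,0,0],[0,0,0],0],
    [[3,0,-2],[0,0,0],0],
    [[3,0,-5],[0,0,0],2],
    [[3,0,-5],[0,0,0],4],
    [[5,0,-3],[0,0,0],4],
    [[5,0,0],[0,0,-8.4],4],
    [[0,0,0],[0,0,-8.4],4],
    [[0,0,0],[0,0,-8.4],4],
    [[0,0,0],[0,0,-8.4],4]
  ]
}}

```text
clock: 8.9
position: [548.8, -71.6, 212.2]
ee_rot: [0.89, -0.456, -0.0, -0.001]
contact_force: [-0.3, -0.7, -0.7]
gripper_width: 39.9
```

Run:
```python
from h import *
from scipy.spatial.transform import Rotation as Ro
s=arm.read_state();R=Ro.from_quat(s['ee_rot']).as_matrix();print(s['clock'],s['position'].round(1),R.round(3),s['gripper_width'])
print('delta tool cm',R.T@(np.array([458.8,-288.6,225])-s['position'])/10)
im=snap('top','t3.png');cv2.imwrite('pics/t3c.png',cv2.resize(im[140:265,55:245,::-1],None,fx=4,fy=4,interpolation=cv2.INTER_CUBIC))
```

```text
8.9 [548.8 -71.6 212.2] [[ 0.585 -0.811  0.001]
 [-0.811 -0.585  0.001]
 [-0.001 -0.001 -1.   ]] 39.878599612001544
delta tool cm [12.33977334 19.98923672 -1.30803788]
```

View pics/t3c.png

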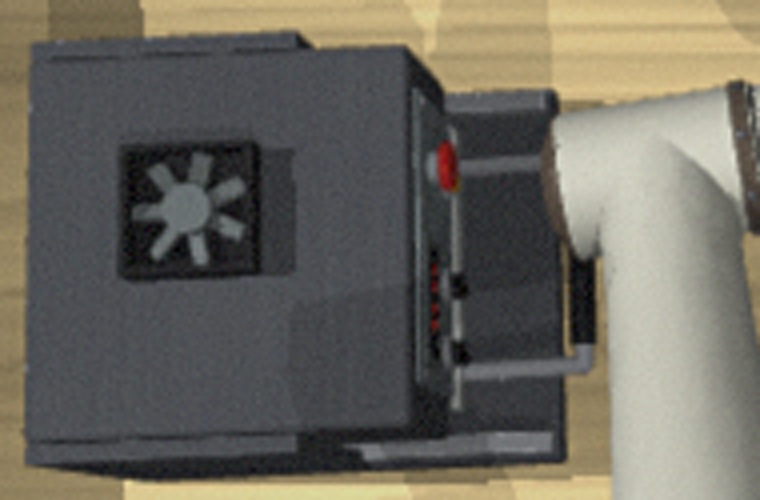

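The drawer has moved in: the bar is at crop column 584, where it was 669 before. Next, over to the tray corner.

Emit:
{"op": "jog_arm", "data": {
  "rows": [
    [[2,3.3,-0.6],[0,0,0],4],
    [[2,3.3,-0.6],[0,0,0],4],
    [[2,3.3,0],[0,0,0],4],
    [[2,3.3,0],[0,0,0],4],
    [[2,3.3,0],[0,0,0],4],
    [[2.3,3.5,0],[0,0,0],4],
    [[0,0,0],[0,0,0],4]
  ]
}}

```text
clock: 9.82
position: [456.7, -289.5, 224.1]
ee_rot: [0.888, -0.46, 0.0, -0.0]
contact_force: [0.0, -0.2, -0.4]
gripper_width: 39.9
```

Run:
```python
from h import *
from scipy.spatial.transform import Rotation as Ro
s=arm.read_state();R=Ro.from_quat(s['ee_rot']).as_matrix();print(s['clock'],s['position'].round(1),np.degrees(np.arctan2(R[1,1],R[0,1])),s['joints'].round(2))
L=29.7
def O(a,b,L): return np.array([[a,b-L],[a,-b+L],[a-L,-b],[-a+L,-b],[-a,-b+L],[-a,b-L],[-a+L,b],[a-L,b]])
th=np.radians(-9.58);c,q=np.cos(th),np.sin(th);Rz=np.array([[c,-q],[q,c]])
im=snap('wrist','w4.png')[:,:,::-1].copy()
for M in [O(80,70,L),O(68,58,L-7)]:
    P=np.c_[(Rz@M.T).T+[527.2,-248.6],np.full(8,128)];p=proj('wrist',P)
    print(p.round(0).tolist())
    cv2.polylines(im,[p.astype(int)],True,(0,0,255),1)
cv2.imwrite('pics/w4o.png',im)
```

```text
9.825 [ 456.7 -289.5  224.1] -144.77611285019972 [-0.27  0.25 -0.21 -0.   -1.11  0.88]
[[31.0, 159.0], [104.0, 67.0], [172.0, 67.0], [288.0, 180.0], [288.0, 237.0], [213.0, 307.0], [157.0, 307.0], [44.0, 219.0]]
[[51.0, 167.0], [115.0, 87.0], [166.0, 87.0], [271.0, 187.0], [271.0, 231.0], [205.0, 293.0], [162.0, 293.0], [60.0, 212.0]]
```

View pics/w4o.png

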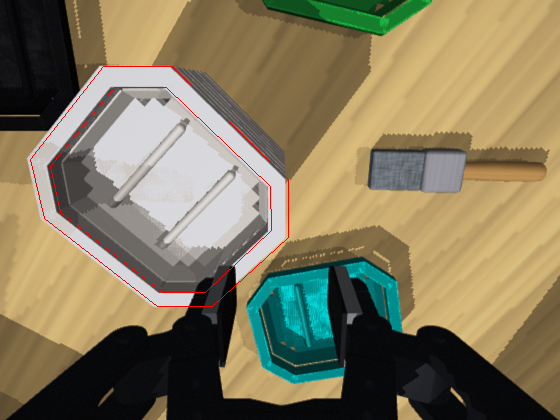

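Run:
```python
from h import *
im=cv2.imread('pics/w4.png');o=cv2.imread('pics/w4o.png')
a=np.vstack([cv2.resize(i[130:250,190:310],None,fx=5,fy=5,interpolation=cv2.INTER_CUBIC)[:300*2] for i in (im,)])
b=cv2.resize(o[55:315,20:300],None,fx=2.3,fy=2.3,interpolation=cv2.INTER_NEAREST)
cv2.imwrite('pics/w4c.png',a);cv2.imwrite('pics/w4d.png',b)
```

```text
(no output)
```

View pics/w4c.png

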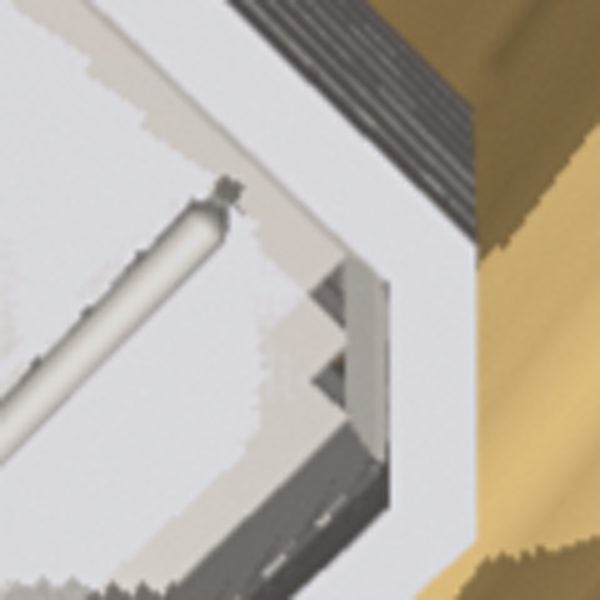

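View pics/w4d.png

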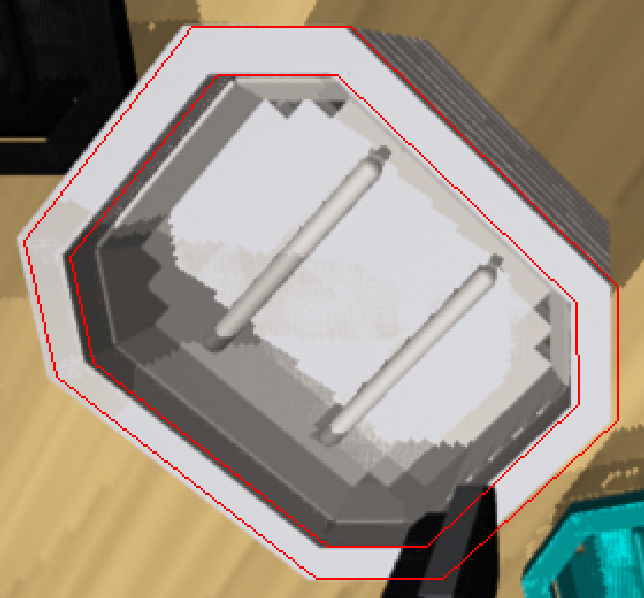

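Run:
```python
from h import *
from scipy.optimize import least_squares
from scipy.spatial.transform import Rotation as Ro
L=29.7
def O(a,b,L): return np.array([[a,b-L],[a,-b+L],[a-L,-b],[-a+L,-b],[-a,-b+L],[-a,b-L],[-a+L,b],[a-L,b]])
f=lambda c:[c[0]/2.3+20,c[1]/2.3+55]
idx=[0,1,2,3,5,6,7] ; obs=np.array([f((19,239)),f((190,26)),f((350,26)),[285,178.5],f((440,579)),f((311,579)),f((50,378))])
def P(v):
    th=v[2];c,q=np.cos(th),np.sin(th);return np.c_[O(80,70,L)@np.array([[c,q],[-q,c]])+v[:2],np.full(8,128)]
r=least_squares(lambda v:(proj('wrist',P(v))[idx]-obs).ravel(),[527,-248,-.16],loss='soft_l1')
v=r.x;print(v[:2],np.degrees(v[2]),(proj('wrist',P(v))[idx]-obs).round(1).tolist())
e=[ray('wrist',p,128) for p in ([285,208],[267.6,208])];print(e,np.mean(e,0))
th=v[2];c,q=np.cos(th),np.sin(th);t=np.array([[c,-q],[q,c]])@[-60.8,-50.8]+v[:2];print('corner',t)
s=arm.read_state();R=Ro.from_quat(s['ee_rot']).as_matrix()
for z in (140,118): print('delta',R.T@(np.array([*t,z])-s['position'])/10)
```

```text
[ 528.31990883 -247.96999428] -9.706348218165374 [[0.7, -0.1], [-0.9, 0.0], [-1.6, 0.1], [1.6, 1.3], [-0.5, -0.1], [0.3, -0.2], [0.5, -0.8]]
[array([ 456.18911383, -291.61633593,  128.        ]), array([ 465.98091767, -284.67291395,  128.        ])] [ 461.08501575 -288.14462494  128.        ]
corner [ 459.82546483 -287.79198748]
delta [ 0.09465373 -0.2459414   8.41375326]
delta [ 0.09529514 -0.24434611 10.61375258]
```

The refit puts the corner at about (460.3,-288). I'll descend and close.

Emit:
{"op": "jog_arm", "data": {
  "rows": [
    [[0.1,-0.3,2],[0,0,0],4],
    [[0,0,3],[0,0,0],4],
    [[0,0,3],[0,0,0],4],
    [[0,0,1.5],[0,0,0],4],
    [[0,0,1.2],[0,0,0],4],
    [[0,0,0],[0,0,0],4]
  ]
}}

```text
clock: 10.62
position: [460.9, -286.6, 117.0]
ee_rot: [0.889, -0.457, -0.0, 0.0]
contact_force: [0.2, 0.1, 0.2]
gripper_width: 39.9
```

Run:
```python
from h import *
im=snap('wrist','w5.png');cv2.imwrite('pics/w5c.png',cv2.resize(im[100:420,130:430,::-1],None,fx=1.8,fy=1.8))
```

```text
(no output)
```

View pics/w5c.png

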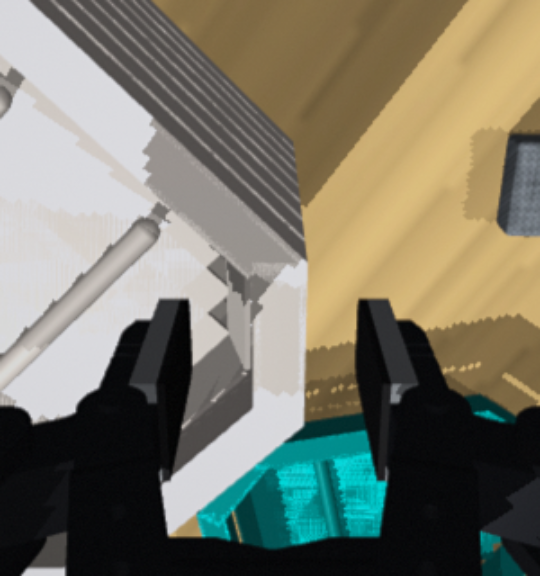

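The fingers straddle the rim: in the crop it spans columns 252–305, between pads at 190 and 358. Closing.

Emit:
{"op": "jog_arm", "data": {
  "rows": [
    [[0,0,0],[0,0,0],2.5],
    [[0,0,0],[0,0,0],1.6],
    [[0,0,0],[0,0,0],1.2],
    [[0,0,0],[0,0,0],0.8],
    [[0,0,0],[0,0,0],0.8]
  ]
}}

```text
clock: 11.3
position: [461.1, -287.1, 118.1]
ee_rot: [0.889, -0.457, 0.001, 0.0]
contact_force: [-1.7, 0.2, 6.0]
gripper_width: 10.1
```

Run:
```python
from h import *
from scipy.spatial.transform import Rotation as Ro
im=snap('wrist','w6.png');cv2.imwrite('pics/w6c.png',cv2.resize(im[100:420,130:430,::-1],None,fx=1.8,fy=1.8))
s=arm.read_state();R=Ro.from_quat(s['ee_rot']).as_matrix();print(s['position'],R.round(3),s['contact_force'],s['wrist_torque'],s['gripper_width'])
```

```text
[ 461.12652263 -287.12848487  118.10825985] [[ 0.581 -0.814  0.001]
 [-0.814 -0.581 -0.001]
 [ 0.001 -0.    -1.   ]] [-2.27287693  0.13209778  5.37039706] [ 0.01061701  0.38602275 -0.05599181] 9.965741643034384
```

View pics/w6c.png

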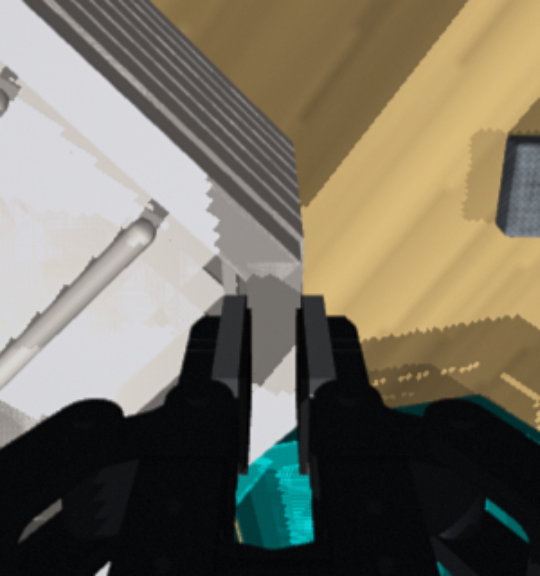

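Gripped, 10 mm wide. Now I'll peel by turning about the opposite corner.

Emit:
{"op": "jog_arm", "data": {
  "rows": [
    [[0,-0.02,-0.43],[-1.5,0,0],0.8],
    [[0,-0.02,-0.43],[-1.5,0,0],0.8],
    [[0,-0.02,-0.43],[-1.5,0,0],0.8],
    [[0,-0.02,-0.43],[-1.5,0,0],0.8]
  ]
}}

```text
clock: 11.85
position: [462.1, -285.8, 134.6]
ee_rot: [0.888, -0.457, -0.025, 0.047]
contact_force: [0.0, -0.4, 0.2]
gripper_width: 9.9
```

Emit:
{"op": "jog_arm", "data": {
  "rows": [
    [[0,-0.02,-0.43],[-1.5,0,0],0.8],
    [[0,-0.02,-0.43],[-1.5,0,0],0.8],
    [[0,-0.02,-0.43],[-1.5,0,0],0.8],
    [[0,-0.02,-0.43],[-1.5,0,0],0.8],
    [[0,0,0],[0,0,0],0.8]
  ]
}}

```text
clock: 12.48
position: [465.2, -283.9, 151.5]
ee_rot: [0.884, -0.455, -0.048, 0.093]
contact_force: [1.0, -0.2, 0.3]
gripper_width: 10.0
```

Run:
```python
from h import *
im=snap('side','s7.png');cv2.imwrite('pics/s7c.png',cv2.resize(im[80:240,240:440,::-1],None,fx=3.5,fy=3.5,interpolation=cv2.INTER_CUBIC))
im=snap('wrist','w7.png')
```

```text
(no output)
```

View pics/s7c.png

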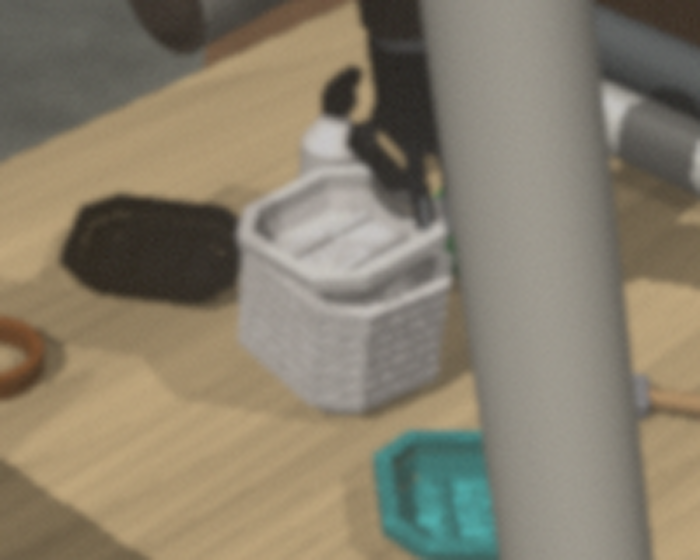

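View pics/w7.png

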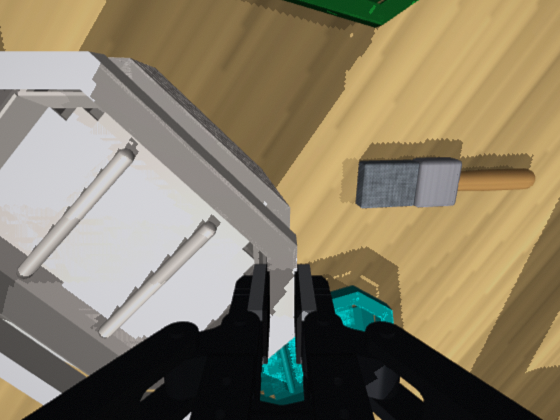

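One tray is tilted, with a gap at the lifted side, and the pack is unmoved. A little more turn, then rise straight up.

Emit:
{"op": "jog_arm", "data": {
  "rows": [
    [[0,-0.02,-0.43],[-1.5,0,0],0.8],
    [[0,-0.02,-0.43],[-1.5,0,0],0.8],
    [[0,0.13,-0.48],[0,0,0],0.8],
    [[0,0.13,-0.48],[0,0,0],0.8],
    [[0,0.26,-0.97],[0,0,0],0.8],
    [[0,0.26,-0.97],[0,0,0],0.8],
    [[0,0.26,-0.97],[0,0,0],0.8]
  ]
}}

```text
clock: 13.45
position: [466.6, -282.8, 200.7]
ee_rot: [0.882, -0.454, -0.059, 0.116]
contact_force: [0.3, 0.4, -0.9]
gripper_width: 10.4
```

Run:
```python
from h import *
im=snap('side','s8.png');cv2.imwrite('pics/s8c.png',cv2.resize(im[60:220,240:440,::-1],None,fx=3.5,fy=3.5,interpolation=cv2.INTER_CUBIC))
```

```text
(no output)
```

View pics/s8c.png

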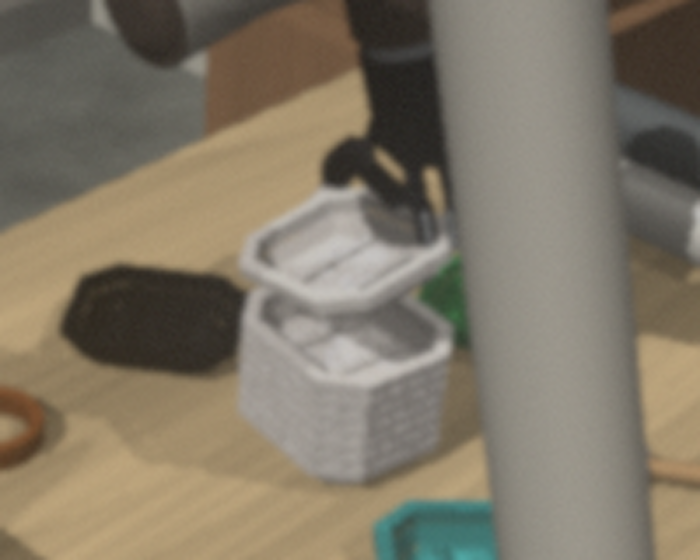

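The tray has come away alone and the pack is standing. I'll rise and level it.

Emit:
{"op": "jog_arm", "data": {
  "rows": [
    [[0,0.39,-1.45],[0,0,0],0.8],
    [[0,0.39,-1.45],[0,0,0],0.8],
    [[0,0.39,-1.45],[0,0,0],0.8],
    [[0,0,0],[2,0,0],0.8],
    [[0,0,0],[3,0,0],0.8],
    [[0,0,0],[3,0,0],0.8],
    [[0,0,0],[3,0,0],0.8],
    [[0,0,0],[3,0,0],0.8],
    [[0,0,0],[1,0,0],0.8],
    [[0,0,0],[0,0,0],0.8]
  ]
}}

```text
clock: 14.75
position: [466.2, -283.1, 244.8]
ee_rot: [0.889, -0.458, 0.0, -0.0]
contact_force: [0.2, 0.5, -0.5]
gripper_width: 10.1
```

Run:
```python
from h import *
from scipy.spatial.transform import Rotation as Ro
im=snap('side','s9.png');cv2.imwrite('pics/s9c.png',cv2.resize(im[40:220,240:440,::-1],None,fx=3.3,fy=3.3,interpolation=cv2.INTER_CUBIC))
s=arm.read_state();R=Ro.from_quat(s['ee_rot']).as_matrix();print(s['position'],R.round(3),s['joints'].round(2),s['wrist_torque'])
print(R.T@(np.array([478,23,s['position'][2]])-s['position'])/10)
im=cv2.imread('pics/t3.png')
# bar in t3: crop col
for c in [(584,262),(584,340)]: print(ray('top',[c[0]/4+55-.375,c[1]/4+140-.375],80))
```

```text
[ 466.32666589 -282.94930046  244.67513183] [[ 0.581 -0.814 -0.   ]
 [-0.814 -0.581 -0.   ]
 [-0.     0.    -1.   ]] [-0.25  0.24 -0.17  0.   -1.16  0.87] [-0.07243382  0.02513141  0.04287546]
[-2.42217247e+01 -1.87275322e+01 -1.57144012e-03]
[538.39637318 193.94397014  80.        ]
[477.8653681  193.07322368  80.        ]
```

View pics/s9c.png

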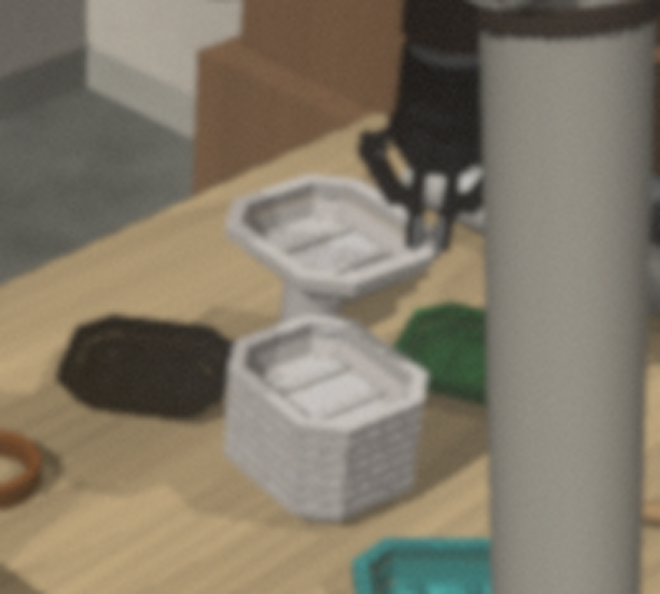

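Tray held level and pack in place. Now to the ready spot.

Emit:
{"op": "jog_arm", "data": {
  "rows": [
    [[-1.2,-0.9,0],[0,0,0],0.8],
    [[-2.4,-1.9,0],[0,0,0],0.8],
    [[-3,-2.3,0],[0,0,0],0.8],
    [[-3,-2.3,0],[0,0,0],0.8],
    [[-3,-2.3,0.5],[0,0,0],0.8],
    [[-3,-2.3,0.5],[0,0,0],0.8],
    [[-3,-2.3,1],[0,0,0],0.8],
    [[-2.4,-1.9,1],[0,0,0],0.8],
    [[-2,-1.6,1],[0,0,0],0.8],
    [[-1.2,-0.9,1],[0,0,0],0.8]
  ]
}}

```text
clock: 16.05
position: [477.7, 24.7, 194.4]
ee_rot: [0.89, -0.456, -0.0, 0.0]
contact_force: [-0.4, 0.2, -1.2]
gripper_width: 10.4
```

Emit:
{"op": "jog_arm", "data": {
  "rows": [
    [[0,0,0],[0,0,0],0.8],
    [[0,0,0],[0,0,0],0.8],
    [[0,0,0],[0,0,0],0.8]
  ]
}}

```text
clock: 16.42
position: [478.2, 22.3, 195.2]
ee_rot: [0.889, -0.458, 0.0, -0.0]
contact_force: [-0.5, 0.2, -1.3]
gripper_width: 10.1
```

Run:
```python
from h import *
from scipy.spatial.transform import Rotation as Ro
im=snap('side','s10.png');snap('top','t10.png');snap('wrist','w10.png')
s=arm.read_state();R=Ro.from_quat(s['ee_rot']).as_matrix();p=s['position'];print(p,R.round(3))
c=p+R@[7.2,-77.4,20];print('pred centre',c)
h=R
# octagon at rim top (z = p.z+10), outer yaw
yaw=np.arctan2(R[1,1],R[0,1])-np.radians(225)
L=29.7;a,b=80,70
M=np.array([[a,b-L],[a,-b+L],[a-L,-b],[-a+L,-b],[-a,-b+L],[-a,b-L],[-a+L,b],[a-L,b]])
cc,q=np.cos(yaw),np.sin(yaw);P=np.c_[M@np.array([[cc,q],[-q,cc]])+c[:2],np.full(8,p[2]+10)]
for n in ['side','top','wrist']:
    i=cv2.imread(f'pics/{n[0]}10.png');cv2.polylines(i,[proj(n,P).astype(int)],True,(0,0,255),1);cv2.imwrite(f'pics/{n[0]}10o.png',i)
```

```text
[478.09894685  22.33254768 195.04802564] [[ 0.581 -0.814  0.001]
 [-0.814 -0.581  0.   ]
 [ 0.    -0.001 -1.   ]]
pred centre [545.31196037  61.40669308 175.09252577]
```

View pics/s10o.png

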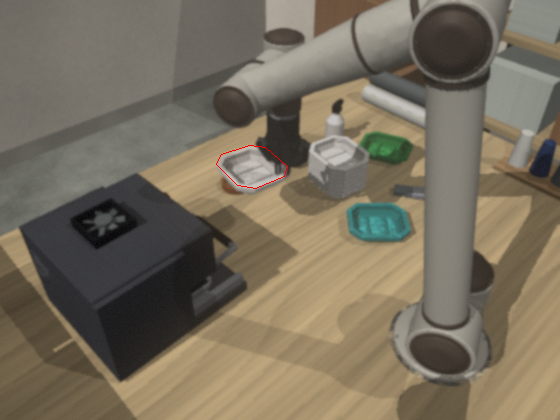

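View pics/t10o.png

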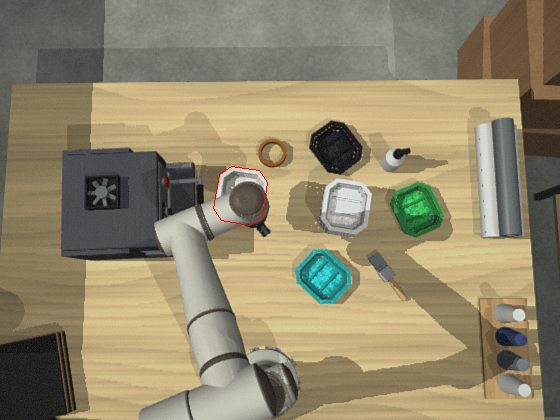

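View pics/w10o.png

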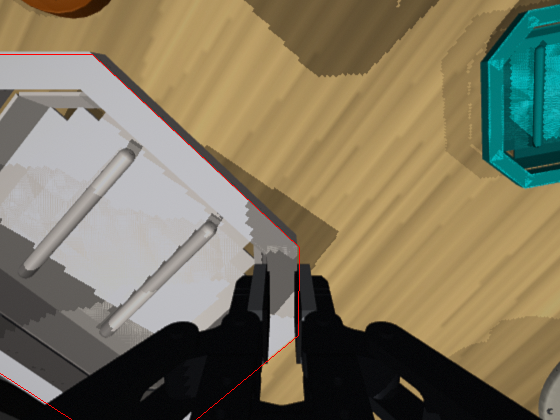

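Predicted outlines match the tray in all three views. One closer check of the level, the bar and the stack.

Run:
```python
from h import *
a=cv2.imread('pics/s10o.png')[130:205,200:300];b=cv2.imread('pics/t10o.png')[155:240,150:275]
# stack fit check at z=114: overlay with original pose
t=cv2.imread('pics/t10.png')
L=29.7;A,B=80,70
M=np.array([[A,B-L],[A,-B+L],[A-L,-B],[-A+L,-B],[-A,-B+L],[-A,B-L],[-A+L,B],[A-L,B]]);th=np.radians(-9.65);c,q=np.cos(th),np.sin(th)
P=np.c_[M@np.array([[c,q],[-q,c]])+[527.8,-248.3],np.full(8,114)]
t=cv2.resize(t,None,fx=4,fy=4,interpolation=cv2.INTER_CUBIC)
cv2.polylines(t,[(proj('top',P)*4+1.5).astype(int)],True,(0,0,255),1)
s=t[160*4:255*4,300*4:395*4]
r=lambda i,f:cv2.resize(i,(390,290),interpolation=cv2.INTER_CUBIC)
cv2.imwrite('pics/c11.png',np.vstack([np.hstack([r(a,0),r(b,0)]),np.hstack([r(s,0),np.zeros((290,390,3),np.uint8)])]))
```

```text
(no output)
```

View pics/c11.png

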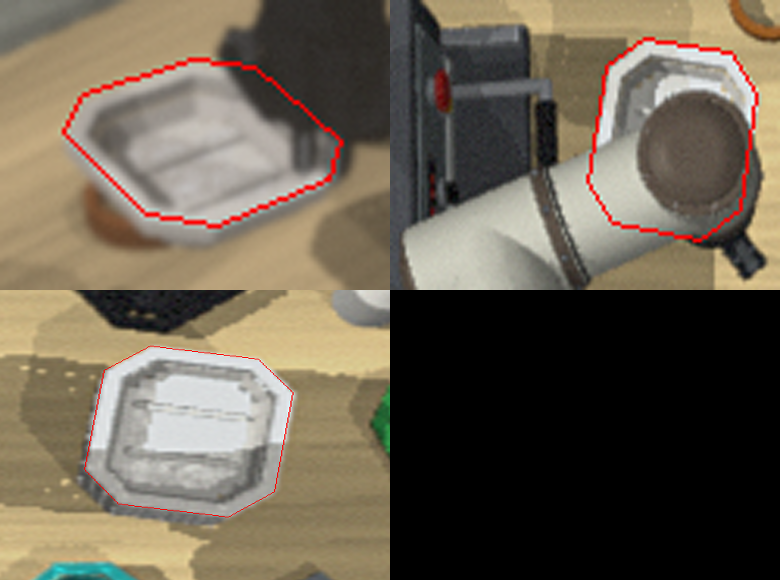

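Run:
```python
from h import *
s=arm.read_state();print(s['clock'],s['position'],abs(s['joint_vel']).max(),s['gripper_width'])
print('bar',ray('top',[200,193],80)); print(arm.job_done())
```

```text
16.575 [478.09894685  22.33254768 195.04802564] 0.0022534799257537966 10.260644261902991
bar [576.38187328 196.42520409  80.        ]
the job is handed in; nothing more can be done
None
```

I pushed the drawer home, then peeled the top white tray off the stack and left it held over the ready spot. The job is handed in at about 16.6 s on the robot's clock.

- **Drawer:** The catch took about 7 N to pass and then went slack. After that the push met a hard stop at about 17 N with no further motion. In the last top view the bar is at y ≈ 196 mm, about 68 mm further in than at the start.
- **Peel:** I lifted one corner about 42 mm, turning the tray 15° about the opposite corner. It came away alone. The outline I measured for the stack before the peel still fits it afterwards.
- **Hold:** The tray's centre is at about (545, 61) mm, with its floor about 175 mm above the bench. The arm is still, and the tray is level to within what I can read in the pictures.
- **Bystanders:** In the last top view the other things on the bench look unmoved.

**Uncertain:** the home position of the bar came out as y ≈ 194 to 197 mm depending on the method, so the centring over the ready spot is good to about 2–3 mm. No check failed.

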